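Sort look-alike hubs by heft and press them home

TASK

The three aluminium hubs look alike, but one is hollow, one is solid and one is filled with shot: lift each to feel its weight, then put the hollow (lightest) one in the nest with one stud, the solid (middle) one in the nest with two studs and the shot-filled (heaviest) one in the nest with three studs. Press each hub gently down in its nest until its pad has gone all the way to its stop, never leaning on it with more than 25 N, then let go. Leave the other things on the table where they are.

Things in the scene. Friction and masses are not known exactly. Their poses are not given: they have to be found in the camera images.
- hub_1_center (a point): One of three look-alike closed aluminium hubs: flange 60 mm across, 30 mm high, foot bevelled 4 mm; on it a boss 32 mm across, 34 mm high. Starts upright on the table. Hollow (about 140 g), solid (340 g) or shot-filled (570 g), within 10 percent: random, unrelated to name or place, only felt; contents may shift 2 mm. Point: on its axis (z), half-way up, 32 mm above the underside.
- hub_2_center (a point): One of three look-alike closed aluminium hubs: flange 60 mm across, 30 mm high, foot bevelled 4 mm; on it a boss 32 mm across, 34 mm high. Starts upright on the table. Hollow (about 140 g), solid (340 g) or shot-filled (570 g), within 10 percent: random, unrelated to name or place, only felt; contents may shift 2 mm. Point: on its axis (z), half-way up, 32 mm above the underside.
- hub_3_center (a point): One of three look-alike closed aluminium hubs: flange 60 mm across, 30 mm high, foot bevelled 4 mm; on it a boss 32 mm across, 34 mm high. Starts upright on the table. Hollow (about 140 g), solid (340 g) or shot-filled (570 g), within 10 percent: random, unrelated to name or place, only felt; contents may shift 2 mm. Point: on its axis (z), half-way up, 32 mm above the underside.
- nest_one_mouth (a point): Nest for the hollow hub, marked by ONE steel stud (10 mm across, 6 mm high) in a row on its top: a fixed black block 110 x 90 x 34 mm with a round hole 64 mm across. Point: centre of the hole's mouth, level with the block's top, 34 mm above the table; the studs lie 50 mm from it along -x. Inside is a springy rubber pad (3 N/mm) on a stiff slide, its top 5 to 8 mm below the mouth at first.
- pad_one (a joint): Downward travel in m of the slide under the pad of that nest (the pad's give not counted), 0 at its highest. It does not slide under a hub's own weight; it moves under about 9 N, stays where it is left, and stops dead at a depth that differs between nests (8 to 14 mm from the highest position), to be found by feel.
- nest_two_mouth (a point): Nest for the solid hub, marked by TWO steel studs (10 mm across, 6 mm high) in a row on its top: a fixed black block 110 x 90 x 34 mm with a round hole 64 mm across. Point: centre of the hole's mouth, level with the block's top, 34 mm above the table; the studs lie 50 mm from it along -x. Inside is a springy rubber pad (3 N/mm) on a stiff slide, its top 5 to 8 mm below the mouth at first.
- pad_two (a joint): Downward travel in m of the slide under the pad of that nest (the pad's give not counted), 0 at its highest. It does not slide under a hub's own weight; it moves under about 9 N, stays where it is left, and stops dead at a depth that differs between nests (8 to 14 mm from the highest position), to be found by feel.
- nest_three_mouth (a point): Nest for the shot-filled hub, marked by THREE steel studs (10 mm across, 6 mm high) in a row on its top: a fixed black block 110 x 90 x 34 mm with a round hole 64 mm across. Point: centre of the hole's mouth, level with the block's top, 34 mm above the table; the studs lie 50 mm from it along -x. Inside is a springy rubber pad (3 N/mm) on a stiff slide, its top 5 to 8 mm below the mouth at first.
- pad_three (a joint): Downward travel in m of the slide under the pad of that nest (the pad's give not counted), 0 at its highest. It does not slide under a hub's own weight; it moves under about 9 N, stays where it is left, and stops dead at a depth that differs between nests (8 to 14 mm from the highest position), to be found by feel.
- spool_a: Small loose wooden spool, 28 mm across, 18 mm high, standing near the hubs; not part of the job. Origin under its centre.
- spool_b: Small loose wooden spool, 28 mm across, 18 mm high, standing near the hubs; not part of the job. Origin under its centre.
- spool_c: Small loose wooden spool, 28 mm across, 18 mm high, standing between the nests; not part of the job. Origin under its centre.
- mouse: Grey computer mouse, 105 mm long, 30 mm high, loose; not part of the job.
- screwdriver: Screwdriver lying loose on the table, not part of the job.
- foam: White block 100 x 60 x 50 mm, loose, not part of the job.
- target_cross: Wooden four-armed cross 185 mm across with a mast 176 mm high, loose; not part of the job.
Mind the look-alikes: they are no part of the job. Leave any green or purple look-alike of the part that bears hub_1_center alone.

How it is judged:
By the outcome, as a careful person would: the job done as asked, in the order asked, and still so for the second after the job is handed in, with the robot touching nothing.
It also fails if it takes over 72 s, if anything falls off the work surface, if the arm or the gripper's body presses on something with over 40 N, if the wrist force passes 120 N, or if a joint passes its speed limit or range.

ROBOT

A 6-joint arm with a two-finger parallel gripper is mounted at the origin on the work surface. World frame = base frame: x ahead of the robot, y to its left, z up, the work surface at z = 0. Lengths are in m, angles in degrees, forces in N, time in s.
With the tool pointing down it reaches from about 0.375 to 0.9 m from the base axis. Payload 3.1 kg.
Tool frame: the origin (TCP) lies between the finger pads; the fingertips stand 11 mm ahead of it and the grasp point (between the pads) lies 8 mm behind it; x points along the fingers, y is the direction in which the jaws open and shut, and the axes are right-handed (so a half turn about x gives the same grasp; the last joint's range is limited). The gripper opens to 87 mm and grips with 3 to 60 N. Pads are 19 mm wide; open, the fingers measure 117 mm over their backs; the gripper's body (75 mm by 190 mm) begins 51 mm behind the grasp point.
Start: joints at [-79.555, 30.224, 82.088, -0, 67.689, -10.227], TCP at [0.221, -0.585, 0.234] pointing down, gripper open.
Joint ranges: [-176.69, 176.69], [-43.24, 126.21], [12.49, 139.97], [-82, 262], [0, 151.66], [-163.58, 163.58]. Speed limits (degrees/s): [159.86, 159.86, 180, 180, 180, 180].

INTERFACE

Orientations are given as a 3x3 rotation matrix whose columns are the frame's x, y, z axes.
In Python, from rig import bot gives the robot as it stands.
- The arm moves only by the shell command python3 -m inch 'ROWS' [OPENING]. ROWS is a JSON object of lists of equal length, an entry for each row: "dp": the shift along the tool's x, y, z in mm, a list of three; "yaw": the turn about the tool's x in degrees. In form: {"dp": [[tx, ty, tz], ...], "yaw": [yaw, ...]}. A call has 1 to 20 rows; each row shifts and turns the commanded pose from where the row before left it, along the tool's axes as they then stand; what a row does not reach is not made up. A row lasts 1/12 s, in which the tool goes at most 41.7 mm and 7.16 degrees, less where a joint would pass 70% of its speed; a pose out of reach is approached as far as the arm can. A call is refused whole if a number of a shift passes 41.7 or a number of a turn 7.16, either way. A call with a gripper value outside its range is refused whole. OPENING is the finger opening in mm, from 0 to 87, set as the call begins (- or left out, the last holds). The fingers move at their own pace and stop on an object; the grip force is fixed at half the most. Time passes only in rows, so rows that do not move let the fingers close. It gives the time, the measured TCP pose, the force and the opening at its end, in the units of the state.
- bot.read_state(): the state, without advancing time (a new reading comes with each control period).
- bot.capture(name): name is "side" or "top"; returns a dict with "color" (480x640x3 uint8, red, green, blue), "intrinsics" (3x3 intrinsics, pixels), "pose" (4x4, takes a point from camera to world coordinates). Camera axes: x right, y down, z forward; pixel columns grow to the right and rows downward; lengths in m; the calibration is good to about 2 mm. A picture is of the moment at which its call begins. There is no depth.
- bot.hand_in(): hands the job in, once; it reports no verdict.
The state is a dict: "time_s": time; "joint_positions": joint angles; "qvel": joint speeds; "tau": joint torques, N m; "position": TCP position; "tcp_rot": TCP orientation; "force": force on the tool from outside, world axes, zero at the start; "moment": the same for the moment, N m; "opening": opening from 0.0 (shut) to 1.0 (fully open).
Only numpy, scipy, OpenCV 4.12 (cv2) and the standard library are available. Lean on these libraries where they do the work, as an engineer would, in place of code of your own. Each camera call takes 0.05 s, during which the arm holds its last target.

## Working session

There is one attempt and no reset: what is moved stays moved. The work goes in short steps, Python scripts to look and compute and a shell command to move; the robot and the scene stay as the last step left them, time stands still between calls to the robot, and variables do not carry over. Pictures are saved under pics/ and viewed, and the job is handed in when it is done.

```bash
mkdir -p pics; ls; python3 - <<'E'
from rig import bot
import cv2,numpy as np,pickle
s=bot.read_state();print(s)
d={}
for n in("top","side"):
    c=bot.capture(n);d[n]=c
    cv2.imwrite(f"pics/{n}0.png",c["color"][:,:,::-1]);print(n,c["intrinsics"],c["pose"])
pickle.dump(d,open("cap0.pkl","wb"))
E
```

```text
pics
{'time_s': 0.0, 'joint_positions': array([-7.95546534e+01,  3.02799156e+01,  8.21562816e+01, -1.69247547e-04,
        6.76879265e+01, -1.02283879e+01]), 'qvel': array([-0.00211866, -0.06045319,  0.08034071, -0.00308895,  0.05053292,
        0.00300085]), 'tau': array([ 1.69291252e-04, -4.40045285e+01, -1.76594263e+01,  6.32893690e-02,
        5.82353398e-02, -1.58233565e-04]), 'position': array([ 0.22053987, -0.58404519,  0.232562  ]), 'tcp_rot': array([[-3.95444338e-04,  3.53046611e-01, -9.35605651e-01],
       [ 2.12997043e-03, -9.35603304e-01, -3.53046626e-01],
       [-9.99997653e-01, -2.13242266e-03, -3.81999811e-04]]), 'force': array([ 0.14409985, -0.49431142,  0.54078777]), 'moment': array([ 0.01431853, -0.00156996,  0.03121052]), 'opening': 1.0020386591746742}
top [[437.54570792   0.         316.48648891]
 [  0.         437.54570792 241.93988004]
 [  0.           0.           1.        ]] [[ 0.02157377 -0.99566873  0.09043422  0.38934908]
 [-0.99960449 -0.01984967  0.01992098  0.00395035]
 [-0.01803961 -0.09082822 -0.99570317  1.06402393]
 [ 0.          0.          0.          1.        ]]
side [[609.87477699   0.         312.705392  ]
 [  0.         609.87477699 239.22214428]
 [  0.           0.           1.        ]] [[-0.99615952 -0.05357616  0.06925177  0.38555348]
 [-0.08643176  0.72810874 -0.67999059  0.94330353]
 [-0.01399154 -0.68336466 -0.72994314  1.08256   ]
 [ 0.          0.          0.          1.        ]]
```

View pics/top0.png

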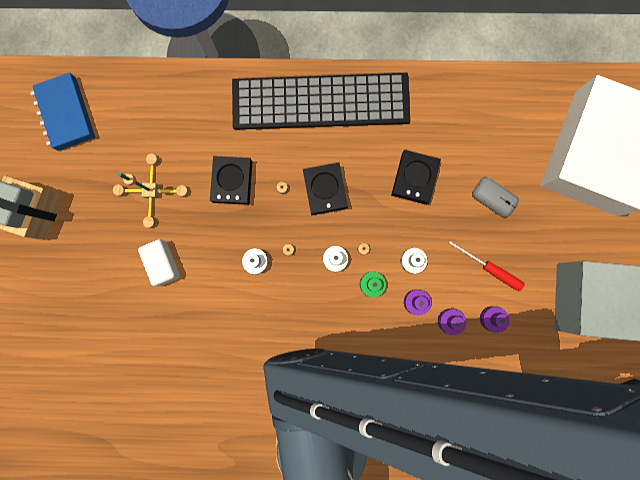

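View pics/side0.png

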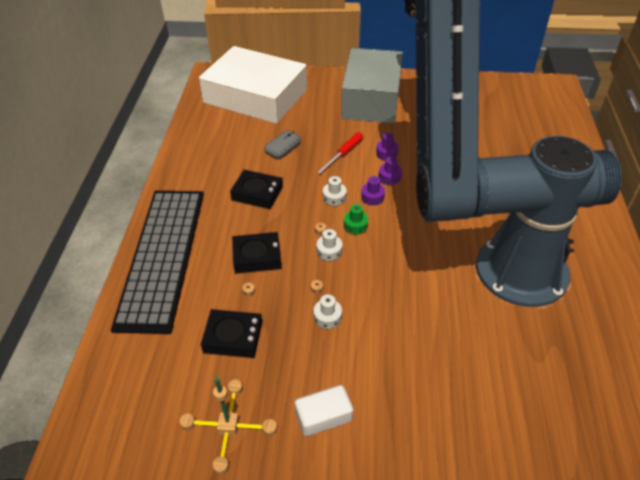

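Top view: white hubs at about (255,261), (335,259), (414,261); black nests at (231,180) with 3 studs, (325,188) with 1, (416,177) apparently with 2. Spools are at (282,187), (288,249), (364,248), and green and purple look-alikes below. I'll zoom in to measure.

```bash
cat > h.py <<'E'
import pickle,numpy as np,cv2
def ray(c,u,v,z):
    K,P=c["intrinsics"],c["pose"]
    d=P[:3,:3]@np.linalg.solve(K,[u,v,1.]);o=P[:3,3]
    return o+d*(z-o[2])/d[2]
def proj(c,p):
    P=c["pose"];q=c["intrinsics"]@(P[:3,:3].T@(np.asarray(p)-P[:3,3]));return q[:2]/q[2]
E
python3 - <<'E'
import pickle,cv2,numpy as np
d=pickle.load(open("cap0.pkl","rb"))
t=d["top"]["color"][:,:,::-1]; s=d["side"]["color"][:,:,::-1]
a=cv2.resize(t[140:300,200:450],None,fx=3.2,fy=3.2,interpolation=cv2.INTER_CUBIC)
b=cv2.resize(s[160:360,190:390],None,fx=3,fy=3,interpolation=cv2.INTER_CUBIC)
cv2.imwrite("pics/t1.png",a);cv2.imwrite("pics/s1.png",b)
E
```

```text
(no output)
```

View pics/t1.png

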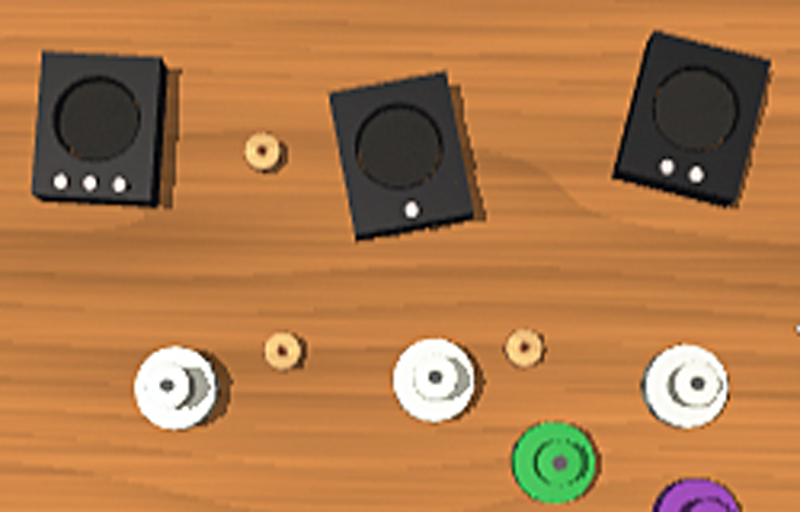

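View pics/s1.png

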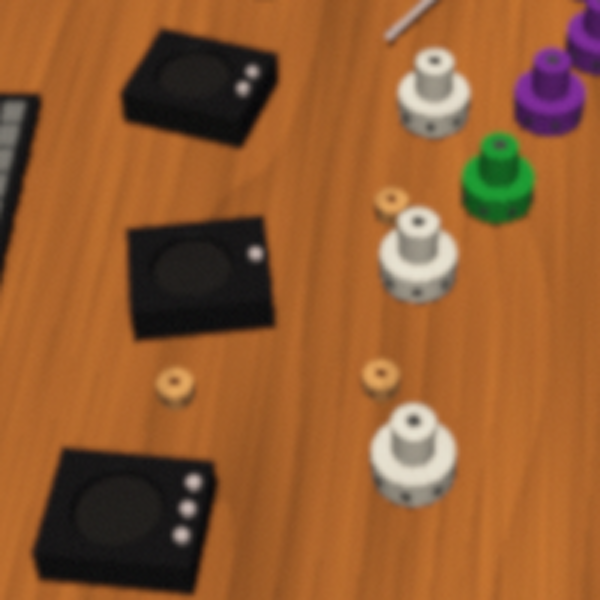

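```bash
python3 - <<'E'
import pickle,cv2,numpy as np
from h import *
d=pickle.load(open("cap0.pkl","rb"))
def dark(c,box,k,lo):
    x0,x1,y0,y1=box;g=cv2.cvtColor(c["color"],cv2.COLOR_RGB2GRAY)[y0:y1,x0:x1]
    m=(g<lo).astype(np.uint8)
    return g
# dimples: print gray patches centroid weighted
def cen(c,u,v,r,inv=True,thr=None):
    g=cv2.cvtColor(c["color"],cv2.COLOR_RGB2GRAY).astype(float)
    p=g[v-r:v+r+1,u-r:u+r+1]; ref=np.median(p)
    w=np.clip((ref-p) if inv else (p-ref),0,None); w[w<0.3*w.max()]=0
    yy,xx=np.mgrid[v-r:v+r+1,u-r:u+r+1];return (xx*w).sum()/w.sum(),(yy*w).sum()/w.sum(),w.max()
T,S=d["top"],d["side"]
for n,(u,v),(su,sv) in [("L",(252,260),(328,300)),("M",(336,258),(329,234)),("R",(417,260),(335,180))]:
    a=cen(T,u,v,3);b=cen(S,su,sv,3)
    print("dimple",n,np.round(a,1),np.round(b,1),ray(T,*a[:2],.064).round(4),ray(S,*b[:2],.064).round(4))
    # flange mask
# white outline of hub in top
g=T["color"].astype(int)
m=((g.min(2)>90)&(g.max(2)-g.min(2)<40)).astype(np.uint8)
cs,_=cv2.findContours(m,cv2.RETR_EXTERNAL,cv2.CHAIN_APPROX_NONE)
for c in cs:
    A=cv2.contourArea(c);(x,y),r=cv2.minEnclosingCircle(c)
    if 220<x<430 and 230<y<290 and A>200:print("hub outline",x,y,r,ray(T,x,y,.03).round(4))
# nests
for cam,nm in((T,"top"),(S,"side")):
    g=cam["color"].astype(int)
    m=((g.max(2)<75)).astype(np.uint8)
    big=cv2.resize(cam["color"],None,fx=4,fy=4,interpolation=cv2.INTER_CUBIC)
    cs,_=cv2.findContours(m,cv2.RETR_EXTERNAL,cv2.CHAIN_APPROX_NONE)
    for c in cs:
        A=cv2.contourArea(c)
        if 700<A<3000:
            x,y,w,h=cv2.boundingRect(c)
            if 140<y<345 and x>190:
                print(nm,"nest",x,y,w,h,A)
                p=cam["color"][y:y+h,x:x+w].max(2);print(np.unique(p//4*4,return_counts=True))
    # studs
    m=((g.min(2)>110)&(g.max(2)-g.min(2)<60)).astype(np.uint8)
    n,l,st,ce=cv2.connectedComponentsWithStats(m)
    for i in range(1,n):
        if 4<=st[i,4]<60 and 170<ce[i][1]<345 and 200<ce[i][0]<430: print(nm,"stud",ce[i].round(1),st[i,4],ray(cam,*ce[i],.04).round(4))
E
```

```text
dimple L [251.7 260.  186. ] [327.5 299.7 100. ] [0.4357 0.1716 0.064 ] [0.4364 0.165  0.064 ]
dimple M [335.6 257.4 188. ] [329.  233.3  99. ] [ 0.4456 -0.0204  0.064 ] [ 0.4463 -0.027   0.064 ]
dimple R [417.6 259.4 182. ] [334.4 179.7  79. ] [ 0.4449 -0.2071  0.064 ] [ 0.4454 -0.2138  0.064 ]
hub outline 413.5 260.5 13.285429954528809 [ 0.4439 -0.2048  0.03  ]
hub outline 254.57142639160156 260.6000061035156 12.904178619384766 [0.4359 0.1704 0.03  ]
hub outline 335.09564208984375 258.3861999511719 12.767280578613281 [ 0.4451 -0.0202  0.03  ]
top nest 303 163 45 52 1660.0
(array([  0,   4,   8,  12,  16,  20,  24,  28,  32,  36,  40,  44,  48,
        52,  56,  60,  64,  68,  72,  76,  80,  84,  88,  92,  96, 100,
       104, 108, 112, 116, 120, 124, 128, 132, 136, 140, 144, 148, 152,
       156, 160, 164, 168, 172, 176, 180, 184, 188, 192, 196, 200, 204,
       208, 212, 216, 220, 224, 228, 236, 244, 248, 252], dtype=uint8), array([  1,   8,  16,  16,  14,  22,  12,  17,  28,  23,  43,  49, 338,
       446, 364, 269,  38,   7,   6,   4,   7,  16,  11,  11,  10,  14,
        11,  1
[... 3275 characters left out ...]
108,
       112, 116, 120, 124, 128, 132, 136, 140, 144, 148, 152, 156, 160,
       164, 168, 172, 176, 180, 184, 188], dtype=uint8), array([ 15, 133, 203, 251, 258, 115, 217,  19,  23,  19,  18,  10,  15,
        19,  11,  17,  14,  13,  14,  12,   5,  14,  10,  10,   8,  12,
        13,   9,  10,  13,  15,   8,  10,  14,  10,  15,  17,  13,  25,
        28,  47,  69, 101,  55,  57,   5]))
side stud [273.9 183.1] 8 [ 0.6009 -0.217   0.04  ]
side stud [270.7 188.9] 9 [ 0.6062 -0.1947  0.04  ]
side stud [274.6 243.9] 11 [ 0.5716 -0.0065  0.04  ]
side stud [254.1 320.3] 18 [0.5864 0.2118 0.04  ]
side stud [252.4 329. ] 17 [0.5867 0.2338 0.04  ]
side stud [250.1 337.7] 18 [0.5879 0.2554 0.04  ]
```

```bash
python3 -m inch '{"dp":[[0,0,0],[0,0,0],[0,0,0],[0,-15,-9],[0,-30,-18],[0,-35,-21],[0,-35,-21],[0,-35,-21],[0,-35,-21],[0,-35,-21],[0,-35,-21],[0,-35,-21],[0,-35,-21],[0,-30,-18],[0,-19,-11.5],[0,0,0],[0,0,0]],"yaw":[6.9,6.9,6.9,0,0,0,0,0,0,0,0,0,0,0,0,0,0]}' 60; python3 -c "
from rig import bot
s=bot.read_state();print(s['position'],s['tcp_rot'].round(3),s['force'],s['joint_positions'].round(1))"
```

```text
time_s: 1.52
position: [0.4455, -0.2097, 0.2333]
tcp_rot: [[-0.001, 0.003, -1.0], [0.0, -1.0, -0.003], [-1.0, -0.0, 0.001]]
force: [-0.4, 0.1, -0.1]
opening: 0.688
[ 0.44552352 -0.20970082  0.23332892] [[-0.001  0.003 -1.   ]
 [ 0.    -1.    -0.003]
 [-1.    -0.     0.001]] [-0.39000674  0.12333399 -0.14804446] [-38.2  20.1 100.7  -0.   59.2  51.6]
```

```bash
python3 -m inch '{"dp":[[20,0,0],[35,0,0],[35,0,0],[27,0,0],[18,0,0],[0,0,0]],"yaw":[0,0,0,0,0,0]}' ; python3 - <<'E'
from rig import bot
import cv2,numpy as np
ims=[]
for n in("top","side"):
    c=bot.capture(n)["color"][:,:,::-1]
    c=c[190:330,340:520] if n=="top" else c[110:250,250:430]
    ims.append(cv2.resize(c,None,fx=2.2,fy=2.2,interpolation=cv2.INTER_CUBIC))
cv2.imwrite("pics/a1.png",np.hstack(ims))
E
```

```text
time_s: 2.02
position: [0.4426, -0.2108, 0.0951]
tcp_rot: [[-0.007, -0.003, -1.0], [0.005, -1.0, 0.003], [-1.0, -0.005, 0.007]]
force: [-0.1, -0.2, 0.2]
opening: 0.687
```

View pics/a1.png

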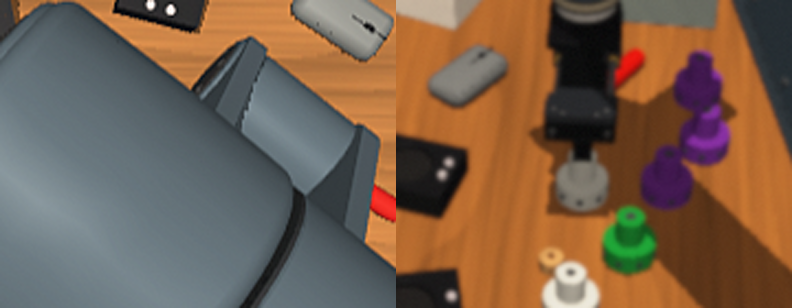

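The side view shows the gripper above the right-hand hub, with the near finger lined up with the boss at about (582,150). Next I descend and close.

```bash
python3 -m inch '{"dp":[[15,0,0],[15,0,0],[12,0,0],[5,0,0],[0,0,0],[0,0,0]],"yaw":[0,0,0,0,0,0]}' ; python3 -m inch '{"dp":[[0,0,0],[0,0,0],[0,0,0],[0,0,0],[0,0,0],[0,0,0]],"yaw":[0,0,0,0,0,0]}' 20;python3 -m inch '{"dp":[[0,0,0],[0,0,0],[0,0,0]],"yaw":[0,0,0]}'
```

```text
time_s: 2.62
position: [0.4459, -0.2116, 0.0526]
tcp_rot: [[0.002, -0.001, -1.0], [-0.001, -1.0, 0.001], [-1.0, 0.001, -0.002]]
force: [-0.8, 0.8, 0.2]
opening: 0.692
time_s: 3.12
position: [0.4454, -0.2105, 0.0517]
tcp_rot: [[0.0, -0.001, -1.0], [0.0, -1.0, 0.001], [-1.0, -0.0, -0.0]]
force: [0.6, 1.4, 2.5]
opening: 0.354
time_s: 3.37
position: [0.4454, -0.2105, 0.0517]
tcp_rot: [[0.0, -0.001, -1.0], [0.0, -1.0, 0.001], [-1.0, -0.0, -0.0]]
force: [1.1, 2.5, 3.9]
opening: 0.361
```

```bash
python3 -m inch '{"dp":[[-8,0,0],[-12,0,0],[-8,0,0],[0,0,0],[0,0,0],[0,0,0],[0,0,0],[0,0,0],[0,0,0]],"yaw":[0,0,0,0,0,0,0,0,0]}' ; for i in 1 2 3; do python3 -m inch '{"dp":[[0,0,0],[0,0,0]],"yaw":[0,0]}'|grep -E "force|pos"; done; python3 - <<'E'
from rig import bot
import cv2,numpy as np
c=bot.capture("side")["color"][:,:,::-1][110:250,250:430]
cv2.imwrite("pics/a2.png",cv2.resize(c,None,fx=3,fy=3))
E
```

```text
time_s: 4.12
position: [0.4451, -0.2107, 0.0791]
tcp_rot: [[-0.001, -0.0, -1.0], [0.001, -1.0, 0.0], [-1.0, -0.001, 0.001]]
force: [0.5, 0.6, -5.7]
opening: 0.358
position: [0.4453, -0.2108, 0.0793]
force: [-0.9, -0.8, -5.8]
position: [0.4453, -0.2108, 0.0795]
force: [-0.2, 0.4, -6.3]
position: [0.4454, -0.2108, 0.0796]
force: [-0.8, -0.1, -5.0]
```

View pics/a2.png

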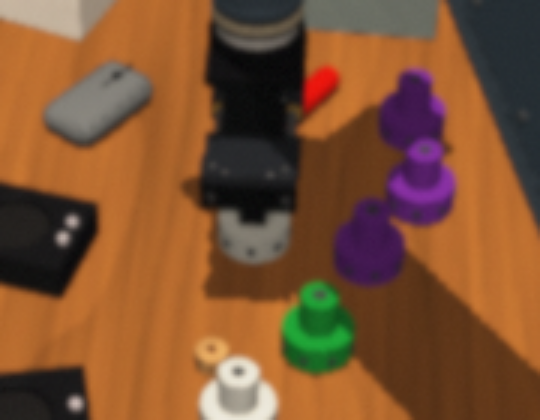

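The hub is clearly lifted and reads about -5.7 N, so the right-hand hub is the shot-filled one. I'll set it back and move on to the middle hub.

```bash
python3 -m inch '{"dp":[[10,0,0],[10,0,0],[5,0,0],[2.5,0,0],[0,0,0],[0,0,0]],"yaw":[0,0,0,0,0,0]}' && python3 -m inch '{"dp":[[0,0,0],[0,0,0],[0,0,0],[0,0,0],[-15,0,0],[-25,0,0],[-15,0,0],[-5,-20,0],[0,-35,0],[0,-40,0],[0,-40,0],[0,-32,0],[0,-20,0],[0,0,0],[0,0,0]],"yaw":[0,0,0,0,0,0,0,0,0,0,0,0,0,0,0]}' 60
```

```text
time_s: 5.17
position: [0.4446, -0.2102, 0.0518]
tcp_rot: [[-0.002, -0.0, -1.0], [0.001, -1.0, 0.0], [-1.0, -0.001, 0.002]]
force: [-1.4, 0.8, -1.6]
opening: 0.361
time_s: 6.42
position: [0.4458, -0.0231, 0.1123]
tcp_rot: [[0.001, 0.002, -1.0], [-0.001, -1.0, -0.002], [-1.0, 0.001, -0.001]]
force: [0.1, -0.1, 1.1]
opening: 0.69
```

```bash
python3 -m inch '{"dp":[[10,0,0],[20,0,0],[20,0,0],[8,0,0],[0,0,0],[0,0,0]],"yaw":[0,0,0,0,0,0]}' && python3 -m inch '{"dp":[[0,0,0],[0,0,0],[0,0,0],[0,0,0],[0,0,0],[0,0,0],[0,0,0]],"yaw":[0,0,0,0,0,0,0]}' 20
```

```text
time_s: 6.92
position: [0.4457, -0.0248, 0.0539]
tcp_rot: [[-0.0, -0.002, -1.0], [0.0, -1.0, 0.002], [-1.0, -0.0, 0.0]]
force: [-0.3, -0.1, 1.2]
opening: 0.686
time_s: 7.5
position: [0.4457, -0.0238, 0.0544]
tcp_rot: [[0.001, -0.0, -1.0], [-0.0, -1.0, 0.0], [-1.0, 0.0, -0.001]]
force: [0.2, 0.3, 4.6]
opening: 0.364
```

```bash
python3 -m inch '{"dp":[[-8,0,0],[-12,0,0],[-8,0,0],[0,0,0],[0,0,0],[0,0,0],[0,0,0],[0,0,0]],"yaw":[0,0,0,0,0,0,0,0]}' ; for i in 1 2 3; do python3 -m inch '{"dp":[[0,0,0],[0,0,0]],"yaw":[0,0]}'|grep -E "force|pos|open"; done
```

```text
time_s: 8.17
position: [0.4451, -0.0238, 0.0817]
tcp_rot: [[-0.001, -0.001, -1.0], [0.0, -1.0, 0.001], [-1.0, -0.0, 0.001]]
force: [0.1, -0.4, -1.6]
opening: 0.362
position: [0.4453, -0.0238, 0.0818]
force: [-0.1, 0.7, -1.3]
opening: 0.36
position: [0.4454, -0.0238, 0.0819]
force: [-0.3, -0.4, -0.4]
opening: 0.359
position: [0.4454, -0.0238, 0.082]
force: [-0.5, 1.4, -1.3]
opening: 0.359
```

About -1.2 N, so the middle hub is the hollow one. Next is the left hub.

```bash
python3 -m inch '{"dp":[[10,0,0],[10,0,0],[5,0,0],[2.5,0,0],[0,0,0],[0,0,0]],"yaw":[0,0,0,0,0,0]}' && python3 -m inch '{"dp":[[0,0,0],[0,0,0],[0,0,0],[0,0,0],[-15,0,0],[-25,0,0],[-15,0,0],[-5,-20,0],[0,-35,3],[0,-40,3],[0,-40,3],[0,-36,0],[0,-21,0],[0,0,0],[0,0,0]],"yaw":[0,0,0,0,0,0,0,0,0,0,0,0,0,0,0]}' 60
```

```text
time_s: 9.17
position: [0.4455, -0.0239, 0.0547]
tcp_rot: [[0.0, -0.0, -1.0], [-0.0, -1.0, 0.0], [-1.0, 0.0, -0.0]]
force: [-1.4, -0.3, -0.5]
opening: 0.36
time_s: 10.42
position: [0.4362, 0.169, 0.1146]
tcp_rot: [[0.0, 0.003, -1.0], [-0.0, -1.0, -0.003], [-1.0, 0.0, -0.0]]
force: [-0.0, -0.0, 0.3]
opening: 0.691
```

```bash
python3 -m inch '{"dp":[[10,0,0],[20,0,0],[20,0,0],[11,0,0],[0,0,0],[0,0,0]],"yaw":[0,0,0,0,0,0]}' && python3 -m inch '{"dp":[[0,0,0],[0,0,0],[0,0,0],[0,0,0],[0,0,0],[0,0,0],[0,0,0]],"yaw":[0,0,0,0,0,0,0]}' 20
```

```text
time_s: 10.92
position: [0.4363, 0.1669, 0.0532]
tcp_rot: [[-0.002, -0.002, -1.0], [-0.0, -1.0, 0.002], [-1.0, 0.0, 0.002]]
force: [0.4, 0.4, 0.0]
opening: 0.689
time_s: 11.5
position: [0.4367, 0.1681, 0.0539]
tcp_rot: [[0.001, -0.0, -1.0], [-0.0, -1.0, 0.0], [-1.0, 0.0, -0.001]]
force: [-0.7, -1.8, 4.5]
opening: 0.358
```

```bash
python3 -m inch '{"dp":[[-8,0,0],[-12,0,0],[-8,0,0],[0,0,0],[0,0,0],[0,0,0],[0,0,0],[0,0,0]],"yaw":[0,0,0,0,0,0,0,0]}' ; for i in 1 2 3; do python3 -m inch '{"dp":[[0,0,0],[0,0,0]],"yaw":[0,0]}'|grep -E "force|pos|open"; done
```

```text
time_s: 12.17
position: [0.4361, 0.1681, 0.0811]
tcp_rot: [[-0.001, -0.001, -1.0], [-0.0, -1.0, 0.001], [-1.0, 0.0, 0.001]]
force: [0.3, -0.3, -3.6]
opening: 0.36
position: [0.4363, 0.1681, 0.0813]
force: [-0.4, 0.3, -3.2]
opening: 0.36
position: [0.4365, 0.1682, 0.0814]
force: [0.1, -0.4, -3.5]
opening: 0.357
position: [0.4365, 0.1682, 0.0815]
force: [0.1, 0.3, -2.4]
opening: 0.358
```

The left hub reads about -3.2 N, so it is the solid one, and all three agree. Now I'll set it down and measure the nest mouths from cap0.

```bash
python3 -m inch '{"dp":[[10,0,0],[10,0,0],[5,0,0],[2.5,0,0],[0,0,0],[0,0,0]],"yaw":[0,0,0,0,0,0]}'; python3 - <<'E'
import pickle,cv2,numpy as np
from h import *
d=pickle.load(open("cap0.pkl","rb"));T,S=d["top"],d["side"]
out=[]
for nm,b in (("three",(205,152,258,212)),("one",(298,158,353,220)),("two",(386,145,446,210))):
    x0,y0,x1,y1=b;p=T["color"][y0:y1,x0:x1].max(2)
    m=(p<100).astype(np.uint8)
    big=cv2.resize(p,None,fx=8,fy=8,interpolation=cv2.INTER_CUBIC)
    big=np.clip((big.astype(float)-0)*3,0,255).astype(np.uint8);big=cv2.resize(big,(264,300));out.append(big)
cv2.imwrite("pics/holes.png",np.hstack(out))
st={"two":([(408,191.6),(417.2,194.2)],[(270.7,188.9),(273.9,183.1)]),"three":([(218.5,196.2),(227.6,196.9),(236.7,197.2)],[(250.1,337.7),(252.4,329),(254.1,320.3)]),"one":([(328.3,205.2)],[(274.6,243.9)])}
for k,(a,b) in st.items():
    A=np.array([ray(T,*q,.04) for q in a]);B=np.array([ray(S,*q,.04) for q in b]);M=(A+B)/2
    c=M.mean(0)
    if len(M)>1:
        dy=M[0]-M[-1];dy/=np.linalg.norm(dy);dx=np.array([dy[1],-dy[0],0])
        print(k,c.round(4),"mouth",(c+.05*dx).round(4),dx.round(3))
    else: print(k,c)
E
```

```text
time_s: 13.17
position: [0.4368, 0.1682, 0.0542]
tcp_rot: [[0.0, -0.0, -1.0], [0.0, -1.0, 0.0], [-1.0, -0.0, -0.0]]
force: [0.8, -0.0, -2.7]
opening: 0.362
two [ 0.6034 -0.2031  0.04  ] mouth [ 0.6519 -0.2153  0.04  ] [ 0.97  -0.244  0.   ]
three [0.5866 0.2361 0.04  ] mouth [0.6365 0.2342 0.04  ] [ 0.999 -0.037  0.   ]
one [ 0.57094726 -0.00409113  0.04      ]
```

View pics/holes.png

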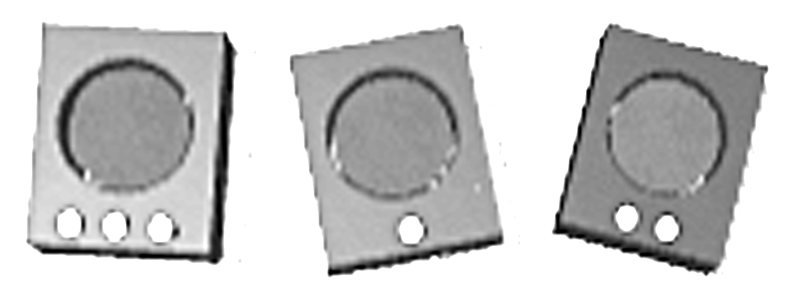

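```bash
python3 - <<'E'
import pickle,cv2,numpy as np
from h import *
d=pickle.load(open("cap0.pkl","rb"));T,S=d["top"],d["side"]
for k,(u,v),m in (("three",(230.0,176.4),(.6365,.2342)),("one",(324.5,185.1),(.6202,.0046)),("two",(417.2,173.5),(.6519,-.2153))):
    r=ray(T,u,v,.034); print(k,"hole top-cam",r.round(4),"stud-based",m,"shift",(np.array(m)-r[:2]).round(4))
    print("  predicted px of stud mouth in side",proj(S,[*m,.034]).round(1))
# side hole
out=[]
for b in ((196,305,268,362),(226,228,290,276),(226,165,290,213)):
    x0,y0,x1,y1=b;p=S["color"][y0:y1,x0:x1].max(2).astype(float)
    out.append(cv2.resize(np.clip(p*5,0,255).astype(np.uint8),(264,200),interpolation=cv2.INTER_CUBIC))
cv2.imwrite("pics/sholes.png",np.hstack(out))
E
```

```text
three hole top-cam [0.637 0.236 0.034] stud-based (0.6365, 0.2342) shift [-0.0005 -0.0018]
  predicted px of stud mouth in side [228.8 329.3]
one hole top-cam [0.6198 0.0083 0.034 ] stud-based (0.6202, 0.0046) shift [ 0.0004 -0.0037]
  predicted px of stud mouth in side [253.5 248. ]
two hole top-cam [ 0.6518 -0.2124  0.034 ] stud-based (0.6519, -0.2153) shift [ 0.0001 -0.0029]
  predicted px of stud mouth in side [254.3 184.4]
```

View pics/sholes.png

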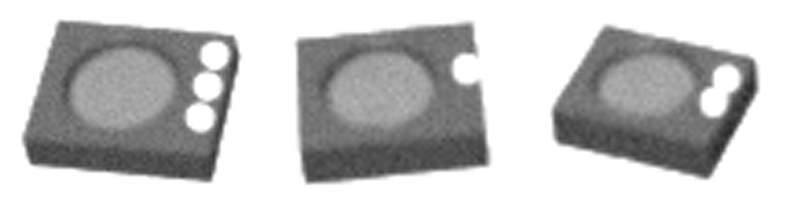

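Camera/stud and hole estimates agree within about 1 mm. Mouths: one (0.620, 0.005), two (0.652, -0.215), three (0.637, 0.234). First goes the hollow (middle) hub, regrasped across x.

```bash
python3 -m inch '{"dp":[[0,0,0],[0,0,0],[0,0,0],[0,0,0],[-15,0,0],[-25,0,0],[-15,0,0],[-5,20,0],[0,35,-3],[0,40,-3],[0,40,-3],[0,36,0],[0,21,0],[0,0,0]],"yaw":[0,0,0,0,0,0,0,0,0,0,0,0,0,0]}' 56
python3 -m inch '{"dp":[[0,0,0],[0,0,0],[0,0,0],[0,0,0],[0,0,0],[0,0,0],[0,0,0],[0,0,0],[0,0,0],[0,0,0],[0,0,0],[0,0,0],[0,0,0],[0,0,0],[0,0,0]],"yaw":[-6.9,-7,-7,-7,-7,-7,-7,-7,-7,-7,-7,-7,-6,0,0]}'
```

```text
time_s: 14.33
position: [0.4468, -0.0278, 0.1144]
tcp_rot: [[0.003, -0.006, -1.0], [-0.002, -1.0, 0.006], [-1.0, 0.002, -0.003]]
force: [-0.3, -0.2, 0.0]
opening: 0.641
time_s: 15.58
position: [0.4453, -0.0231, 0.1142]
tcp_rot: [[-0.0, 1.0, -0.004], [0.0, -0.004, -1.0], [-1.0, -0.0, -0.0]]
force: [-0.0, 0.6, -0.5]
opening: 0.643
```

```bash
python3 -m inch '{"dp":[[10,0,0.5],[20,0,0],[20,0,0],[11,0,0],[0,0,0],[0,0,0]],"yaw":[0,0,0,0,0,0]}' && python3 -m inch '{"dp":[[0,0,0],[0,0,0],[0,0,0],[0,0,0],[0,0,0],[0,0,0],[0,0,0]],"yaw":[0,0,0,0,0,0,0]}' 20
```

```text
time_s: 16.08
position: [0.4451, -0.0239, 0.0527]
tcp_rot: [[-0.001, 1.0, -0.004], [0.001, -0.004, -1.0], [-1.0, -0.001, -0.001]]
force: [0.1, 0.6, 1.0]
opening: 0.642
time_s: 16.67
position: [0.4459, -0.0244, 0.0535]
tcp_rot: [[0.001, 1.0, -0.002], [-0.0, -0.002, -1.0], [-1.0, 0.001, 0.0]]
force: [-0.6, 0.9, 5.2]
opening: 0.358
```

```bash
python3 -m inch '{"dp":[[-8,0,0],[-15,0,0],[-20,0,0],[-12,0,0],[-5,0,0],[0,15,-2],[0,30,-5],[0,35,-6],[0,35,-6],[0,32,-6],[0,18,-3],[0,9,-1],[0,0,0],[0,0,0],[0,0,0]],"yaw":[0,0,0,0,0,0,0,0,0,0,0,0,0,0,0]}';python3 -m inch '{"dp":[[0,0,0],[0,0,0]],"yaw":[0,0]}'; python3 - <<'E'
from rig import bot
import cv2,numpy as np
c=bot.capture("side")["color"][:,:,::-1][150:300,180:360]
cv2.imwrite("pics/a3.png",cv2.resize(c,None,fx=4,fy=4))
E
```

```text
time_s: 17.92
position: [0.6169, 0.0043, 0.1123]
tcp_rot: [[-0.004, 1.0, -0.002], [0.001, -0.002, -1.0], [-1.0, -0.004, -0.001]]
force: [-0.1, 1.1, -1.9]
opening: 0.359
time_s: 18.08
position: [0.6181, 0.0041, 0.113]
tcp_rot: [[-0.002, 1.0, -0.003], [0.0, -0.003, -1.0], [-1.0, -0.002, -0.0]]
force: [0.2, -0.4, -1.1]
opening: 0.364
```

View pics/a3.png

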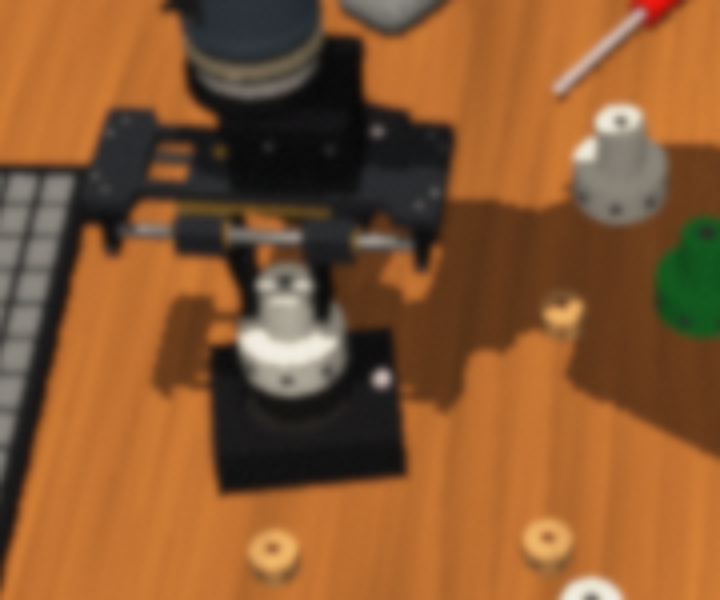

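```bash
python3 -m inch '{"dp":[[8,1,-0.5],[8,0,0],[6,0,0],[3,0,0],[0,0,0],[0,0,0]],"yaw":[0,0,0,0,0,0]}';for i in 1 2; do python3 -m inch '{"dp":[[2,0,0],[2,0,0],[0,0,0]],"yaw":[0,0,0]}'|grep -E "force|pos|open"; done
```

```text
time_s: 18.63
position: [0.6202, 0.0048, 0.0874]
tcp_rot: [[-0.001, 1.0, -0.002], [0.0, -0.002, -1.0], [-1.0, -0.001, -0.0]]
force: [0.9, -0.2, -0.8]
opening: 0.36
position: [0.6204, 0.0048, 0.0839]
force: [0.3, 0.3, -1.5]
opening: 0.36
position: [0.6208, 0.0047, 0.0801]
force: [0.4, 0.4, 1.4]
opening: 0.365
```

Inside the hole and touching the pad, with no side force. Pressing on in small steps.

```bash
for i in 1 2 3 4 5; do python3 -m inch '{"dp":[[1,0,0],[1,0,0],[0,0,0]],"yaw":[0,0,0]}'|grep -E "force|pos|open"; done
```

```text
position: [0.6208, 0.0047, 0.0787]
force: [-0.8, 0.3, 5.9]
opening: 0.358
position: [0.6209, 0.0047, 0.0771]
force: [-1.4, 0.2, 7.0]
opening: 0.356
position: [0.6208, 0.0047, 0.0752]
force: [-0.5, 0.9, 7.6]
opening: 0.356
position: [0.6208, 0.0047, 0.0731]
force: [-1.2, 0.2, 6.1]
opening: 0.363
position: [0.6208, 0.0047, 0.0712]
force: [-1.9, 1.2, 7.8]
opening: 0.357
```

```bash
for i in 1 2 3 4; do python3 -m inch '{"dp":[[1,0,0],[0,0,0]],"yaw":[0,0]}'|grep -E "force|pos"; done
```

```text
position: [0.6209, 0.0047, 0.0706]
force: [-2.7, -0.2, 10.0]
position: [0.6209, 0.0047, 0.0699]
force: [-2.0, 0.1, 12.6]
position: [0.6209, 0.0047, 0.0693]
force: [-2.6, 0.6, 14.6]
position: [0.6209, 0.0047, 0.0687]
force: [-3.1, 1.0, 15.1]
```

```bash
for i in 1 2; do python3 -m inch '{"dp":[[0.8,-0.4,0],[0,0,0]],"yaw":[0,0]}'|grep -E "force|pos|open"; done
```

```text
position: [0.6209, 0.0047, 0.0682]
force: [-4.3, -0.2, 16.7]
opening: 0.36
position: [0.6208, 0.0047, 0.0678]
force: [-2.8, 0.7, 17.8]
opening: 0.36
```

```bash
python3 -m inch '{"dp":[[-2,0,0],[-2,0,0],[-1,0,0],[0,0,0],[0,0,0]],"yaw":[0,0,0,0,0]}'; python3 -m inch '{"dp":[[0,0,0],[0,0,0],[0,0,0],[0,0,0],[-10,0,0],[-25,0,0],[-25,0,0],[-5,0,0],[0,0,0]],"yaw":[0,0,0,0,0,0,0,0,0]}' 52
```

```text
time_s: 21.8
position: [0.6207, 0.0047, 0.0712]
tcp_rot: [[0.003, 1.0, -0.002], [-0.0, -0.002, -1.0], [-1.0, 0.003, 0.0]]
force: [-0.0, 0.1, 8.3]
opening: 0.358
time_s: 22.55
position: [0.6214, 0.0046, 0.137]
tcp_rot: [[0.005, 1.0, -0.002], [-0.001, -0.002, -1.0], [-1.0, 0.005, 0.001]]
force: [-0.0, 1.2, -0.7]
opening: 0.601
```

```bash
python3 -m inch '{"dp":[[0,-10,-9],[0,-25,-22],[0,-28,-25],[0,-28,-25],[0,-28,-25],[0,-28,-25],[0,-22,-19],[0,-16,-13.5],[0,0,0],[0,0,0],[0,0,0]],"yaw":[0,0,0,0,0,0,0,0,0,0,0]}' 56;  python3 - <<'E'
from rig import bot
import cv2,numpy as np
from h import *
C=bot.capture("side");c=C["color"][:,:,::-1][180:300,180:340];T=bot.capture("top")
import pickle;pickle.dump((C,T),open("cap1.pkl","wb"))
a=cv2.resize(c,None,fx=2.5,fy=2.5,interpolation=cv2.INTER_CUBIC)
b=cv2.resize(T["color"][:,:,::-1][130:250,260:420],None,fx=2.5,fy=2.5,interpolation=cv2.INTER_CUBIC)
cv2.imwrite("pics/a4.png",np.hstack([a,b]))
for z in(.08,.084,.088):print(z,proj(C,[.620,.0051,z]).round(1),proj(T,[.620,.0051,z]).round(1))
E
```

```text
time_s: 23.47
position: [0.4361, 0.1684, 0.1341]
tcp_rot: [[0.001, 1.0, -0.002], [-0.0, -0.002, -1.0], [-1.0, 0.001, 0.0]]
force: [0.0, 0.4, 0.0]
opening: 0.648
0.08 [251.8 234.6] [325.9 180.6]
0.084 [251.6 233.4] [325.9 180.2]
0.088 [251.5 232.1] [325.9 179.8]
```

View pics/a4.png

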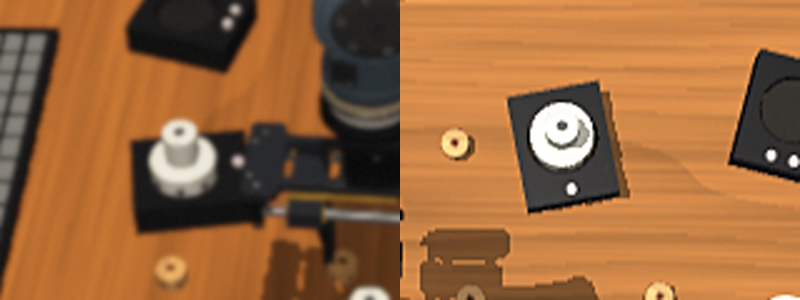

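The hollow hub is seated in nest one: side dimple at about (252,233), which matches the pressed height. Now the solid (left) hub.

```bash
python3 -m inch '{"dp":[[15,0,0],[25,0,0],[25,0,0],[11,0,0],[5,0,0],[0,0,0],[0,0,0]],"yaw":[0,0,0,0,0,0,0]}' && python3 -m inch '{"dp":[[0,0,0],[0,0,0],[0,0,0],[0,0,0],[0,0,0],[0,0,0],[0,0,0]],"yaw":[0,0,0,0,0,0,0]}' 20
```

```text
time_s: 24.15
position: [0.4359, 0.1683, 0.0535]
tcp_rot: [[0.001, 1.0, -0.003], [0.0, -0.003, -1.0], [-1.0, 0.001, -0.0]]
force: [0.1, -0.2, -0.4]
opening: 0.642
time_s: 24.73
position: [0.4359, 0.1688, 0.0539]
tcp_rot: [[0.002, 1.0, -0.002], [0.0, -0.002, -1.0], [-1.0, 0.002, -0.0]]
force: [1.8, -0.4, 4.0]
opening: 0.358
```

```bash
python3 -m inch '{"dp":[[-8,0,0],[-15,0,0],[-20,0,0],[-15,0,0],[-7,0,0],[0,0,15],[0,0,30],[0,0,36],[0,0,36],[0,0,36],[0,12,36],[0,25,33],[0,30,33],[0,30,33],[0,30,33],[0,30,30],[0,28,20],[0,20,9],[0,11,3],[0,0,0]],"yaw":[0,0,0,0,0,0,0,0,0,0,0,0,0,0,0,0,0,0,0,0]}';python3 -m inch '{"dp":[[0,0,0],[0,0,0],[0,0,0],[0,0,0]],"yaw":[0,0,0,0]}'
```

```text
time_s: 26.4
position: [0.6455, -0.2091, 0.1172]
tcp_rot: [[0.001, 1.0, -0.003], [-0.0, -0.003, -1.0], [-1.0, 0.001, 0.0]]
force: [0.5, -0.8, -2.8]
opening: 0.355
time_s: 26.73
position: [0.6425, -0.2068, 0.1183]
tcp_rot: [[-0.002, 1.0, -0.002], [0.001, -0.002, -1.0], [-1.0, -0.002, -0.001]]
force: [0.7, -0.4, -3.3]
opening: 0.357
```

```bash
python3 -m inch '{"dp":[[0,5,4],[0,4.5,3.8],[0,0,0],[0,0,0],[0,0,0],[0,0,0]],"yaw":[0,0,0,0,0,0]}'; python3 - <<'E'
from rig import bot
import cv2,numpy as np
c=bot.capture("side")["color"][:,:,::-1][100:240,180:360]
cv2.imwrite("pics/a5.png",cv2.resize(c,None,fx=3,fy=3))
E
```

```text
time_s: 27.23
position: [0.653, -0.2154, 0.1183]
tcp_rot: [[-0.001, 1.0, -0.002], [0.0, -0.002, -1.0], [-1.0, -0.001, -0.0]]
force: [-0.5, 0.4, -3.8]
opening: 0.359
```

View pics/a5.png

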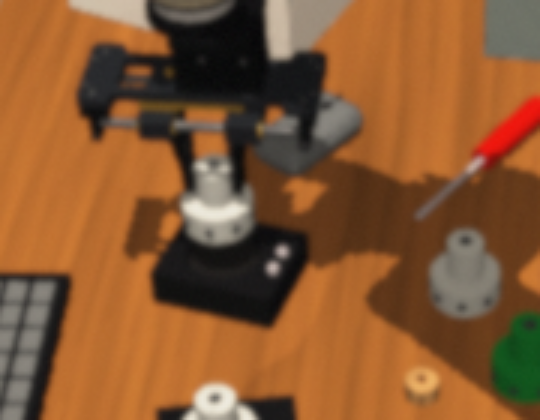

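```bash
python3 -m inch '{"dp":[[10,-1,-0.6],[10,0,0],[6,0,0],[3,0,0],[0,0,0],[0,0,0]],"yaw":[0,0,0,0,0,0]}';for i in 1 2 3; do python3 -m inch '{"dp":[[2,0,0],[1,0,0],[0,0,0]],"yaw":[0,0,0]}'|grep -E "force|pos|open"; done
```

```text
time_s: 27.78
position: [0.6521, -0.2149, 0.0889]
tcp_rot: [[-0.001, 1.0, -0.002], [0.0, -0.002, -1.0], [-1.0, -0.001, -0.0]]
force: [0.8, -0.6, -3.5]
opening: 0.357
position: [0.6523, -0.215, 0.0866]
force: [-0.7, 0.2, -2.7]
opening: 0.356
position: [0.6521, -0.2149, 0.0832]
force: [-0.1, 0.2, -3.9]
opening: 0.36
position: [0.6525, -0.2151, 0.0809]
force: [0.1, 0.3, 0.1]
opening: 0.355
```

```bash
for i in 1 2 3 4 5; do python3 -m inch '{"dp":[[1,0,0],[1,0,0],[0,0,0]],"yaw":[0,0,0]}'|grep -E "force|pos|open"; done
```

```text
position: [0.6526, -0.2152, 0.0794]
force: [-0.6, 1.4, 5.3]
opening: 0.359
position: [0.6526, -0.2151, 0.0773]
force: [-1.3, 0.6, 4.7]
opening: 0.354
position: [0.6526, -0.2151, 0.0751]
force: [-1.6, 1.4, 4.8]
opening: 0.363
position: [0.6526, -0.2151, 0.0729]
force: [-1.4, 0.6, 4.5]
opening: 0.359
position: [0.6525, -0.2151, 0.0708]
force: [-1.7, -0.0, 4.8]
opening: 0.358
```

```bash
for i in 1 2 3 4 5; do python3 -m inch '{"dp":[[1,0,0],[0,0,0]],"yaw":[0,0]}'|grep -E "force|pos"; done
```

```text
position: [0.6525, -0.2151, 0.0697]
force: [-0.9, -0.5, 5.3]
position: [0.6525, -0.2151, 0.0688]
force: [-1.4, 0.8, 5.3]
position: [0.6526, -0.2152, 0.0681]
force: [-1.8, 0.7, 6.6]
position: [0.6526, -0.2152, 0.0675]
force: [-1.6, 0.9, 8.8]
position: [0.6526, -0.2152, 0.0669]
force: [-2.4, 1.3, 11.4]
```

```bash
for i in 1 2; do python3 -m inch '{"dp":[[0.8,0,0],[0,0,0]],"yaw":[0,0]}'|grep -E "force|pos"; done;  python3 -m inch '{"dp":[[0,0,0]],"yaw":[0]}'|grep -E "force|pos"
```

```text
position: [0.6527, -0.2152, 0.0665]
force: [-3.7, 1.4, 12.8]
position: [0.6526, -0.2152, 0.066]
force: [-3.8, 2.0, 14.0]
position: [0.6527, -0.2152, 0.0661]
force: [-3.7, 1.6, 13.2]
```

```bash
python3 -m inch '{"dp":[[-2,0,0],[-2,0,0],[-1,0,0],[0,0,0],[0,0,0]],"yaw":[0,0,0,0,0]}'; python3 -m inch '{"dp":[[0,0,0],[0,0,0],[0,0,0],[0,0,0],[-10,0,0],[-25,0,0],[-25,0,0],[-5,0,0],[0,-15,0],[0,-30,-1],[0,-35,-1],[0,-35,-1],[0,-35,-1],[0,-32,0],[0,-17,0],[0,-8,0],[0,0,0],[0,0,0],[0,0,0]],"yaw":[0,0,0,0,0,0,0,0,0,0,0,0,0,0,0,0,0,0,0]}' 56; python3 - <<'E'
from rig import bot
import cv2,numpy as np
c=bot.capture("side")["color"][:,:,::-1][100:280,180:400]
cv2.imwrite("pics/a6.png",cv2.resize(c,None,fx=3,fy=3))
E
```

```text
time_s: 31.45
position: [0.6525, -0.2151, 0.069]
tcp_rot: [[0.001, 1.0, -0.002], [-0.0, -0.002, -1.0], [-1.0, 0.001, 0.0]]
force: [0.1, -0.3, 4.3]
opening: 0.361
time_s: 33.03
position: [0.4471, -0.2114, 0.1341]
tcp_rot: [[0.002, 1.0, -0.002], [-0.002, -0.002, -1.0], [-1.0, 0.002, 0.002]]
force: [0.6, 0.4, -0.3]
opening: 0.643
```

View pics/a6.png

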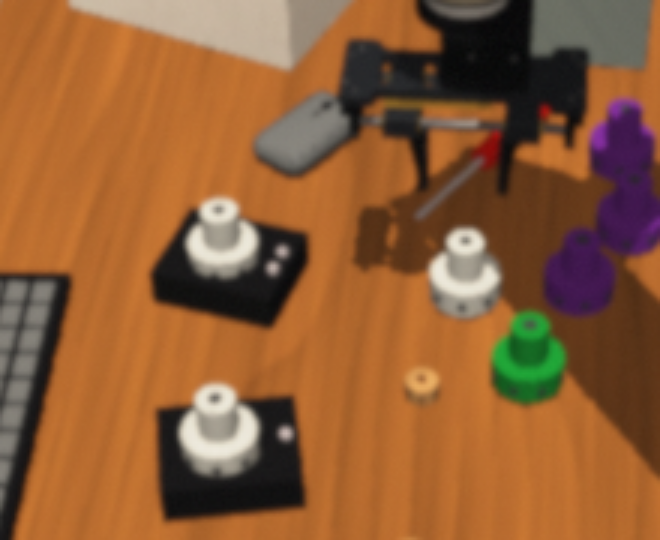

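Two hubs are seated in their nests, at about (218,240) and (218,430) in this view. The last one sits upright under the gripper at (465,275). I'll grasp it with a small centring correction.

```bash
python3 -m inch '{"dp":[[15,-0.8,-0.5],[25,0,0],[25,0,0],[11,0,0],[5,0,0],[0,0,0],[0,0,0]],"yaw":[0,0,0,0,0,0,0]}' && python3 -m inch '{"dp":[[0,0,0],[0,0,0],[0,0,0],[0,0,0],[0,0,0],[0,0,0],[0,0,0]],"yaw":[0,0,0,0,0,0,0]}' 20
```

```text
time_s: 33.67
position: [0.4453, -0.2102, 0.0529]
tcp_rot: [[0.001, 1.0, -0.002], [-0.0, -0.002, -1.0], [-1.0, 0.001, 0.0]]
force: [0.2, -0.8, -0.1]
opening: 0.648
time_s: 34.25
position: [0.4443, -0.2101, 0.0533]
tcp_rot: [[0.0, 1.0, -0.002], [-0.0, -0.002, -1.0], [-1.0, 0.0, 0.0]]
force: [-2.1, -0.5, 4.8]
opening: 0.359
```

```bash
python3 -m inch '{"dp":[[-8,0,0],[-15,0,0],[-20,0,0],[-17,0,0],[-5,0,0],[0,0,-15],[0,0,-28],[0,0,-34],[0,0,-34],[0,0,-34],[0,0,-34],[0,0,-34],[0,0,-34],[0,0,-34],[0,8,-34],[0,20,-30],[0,25,-28],[0,25,-25],[0,25,-20],[0,25,-12]],"yaw":[0,0,0,0,0,0,0,0,0,0,0,0,0,0,0,0,0,0,0,0]}';python3 -m inch '{"dp":[[0,25,-8],[0,22,-4],[0,12,-2],[0,5,0],[0,0,0],[0,0,0],[0,0,0],[0,0,0]],"yaw":[0,0,0,0,0,0,0,0]}'
```

```text
time_s: 35.92
position: [0.573, 0.2227, 0.1165]
tcp_rot: [[-0.003, 1.0, 0.0], [0.001, 0.0, -1.0], [-1.0, -0.003, -0.001]]
force: [1.3, 0.4, -5.6]
opening: 0.361
time_s: 36.58
position: [0.6358, 0.2333, 0.1174]
tcp_rot: [[-0.003, 1.0, -0.002], [-0.0, -0.002, -1.0], [-1.0, -0.003, 0.0]]
force: [0.2, 0.2, -5.9]
opening: 0.358
```

```bash
python3 -m inch '{"dp":[[10,0.3,-0.6],[10,0,0],[6,0,0],[2.5,0,0],[0,0,0],[0,0,0]],"yaw":[0,0,0,0,0,0]}';for i in 1 2 3; do python3 -m inch '{"dp":[[2,0,0],[1,0,0],[0,0,0]],"yaw":[0,0,0]}'|grep -E "force|pos|open"; done; python3 - <<'E'
from rig import bot
import cv2,numpy as np
c=bot.capture("side")["color"][:,:,::-1][250:390,150:330]
cv2.imwrite("pics/a7.png",cv2.resize(c,None,fx=3,fy=3))
E
```

```text
time_s: 37.08
position: [0.6376, 0.2342, 0.0889]
tcp_rot: [[-0.001, 1.0, -0.002], [-0.0, -0.002, -1.0], [-1.0, -0.001, 0.0]]
force: [-0.2, -0.6, -5.5]
opening: 0.362
position: [0.6378, 0.2342, 0.0864]
force: [0.1, -0.0, -6.4]
opening: 0.356
position: [0.6375, 0.2342, 0.0831]
force: [0.2, 0.0, -4.8]
opening: 0.362
position: [0.6378, 0.2342, 0.0802]
force: [-1.2, -0.8, -5.5]
opening: 0.361
```

View pics/a7.png

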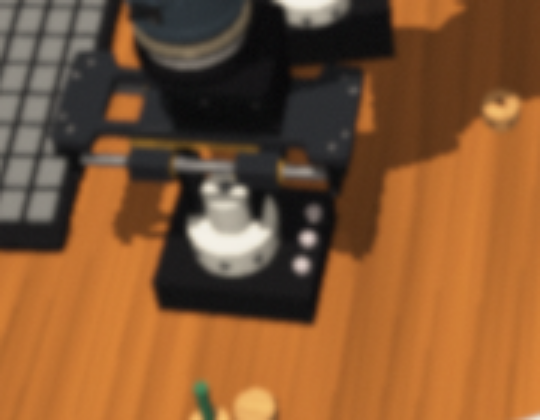

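The hub is in the mouth of nest three and free of side force. Pressing.

```bash
for i in 1 2 3 4 5 6; do python3 -m inch '{"dp":[[1,0,0],[1,0,0],[0,0,0]],"yaw":[0,0,0]}'|grep -E "force|pos"; done
```

```text
position: [0.6379, 0.2342, 0.0788]
force: [-0.7, -0.1, -2.3]
position: [0.6379, 0.2343, 0.0771]
force: [-2.3, 0.7, 2.0]
position: [0.6379, 0.2342, 0.0746]
force: [-1.8, -0.1, 2.2]
position: [0.6379, 0.2342, 0.0722]
force: [-1.7, -0.7, 2.0]
position: [0.6379, 0.2342, 0.0701]
force: [-1.6, 0.6, 2.8]
position: [0.6379, 0.2342, 0.0682]
force: [-1.6, -0.3, 2.8]
```

```bash
for i in 1 2 3 4 5 6; do python3 -m inch '{"dp":[[1,0,0],[0,0,0]],"yaw":[0,0]}'|grep -E "force|pos"; done
```

```text
position: [0.6379, 0.2342, 0.0672]
force: [-2.0, -0.2, 2.1]
position: [0.6379, 0.2342, 0.0662]
force: [-1.2, 0.0, 3.1]
position: [0.6379, 0.2342, 0.0653]
force: [-0.7, -0.7, 3.2]
position: [0.6379, 0.2342, 0.0646]
force: [-1.7, -0.5, 4.8]
position: [0.6379, 0.2343, 0.064]
force: [-2.7, -1.2, 6.9]
position: [0.6379, 0.2343, 0.0634]
force: [-3.3, 0.9, 8.5]
```

```bash
for i in 1 2 3; do python3 -m inch '{"dp":[[0.8,0,0],[0,0,0]],"yaw":[0,0]}'|grep -E "force|pos"; done
```

```text
position: [0.6379, 0.2343, 0.0629]
force: [-2.5, -0.6, 10.1]
position: [0.638, 0.2343, 0.0624]
force: [-3.6, -0.8, 11.0]
position: [0.638, 0.2343, 0.0619]
force: [-3.8, -0.7, 13.0]
```

```bash
python3 -m inch '{"dp":[[-2,0,0],[-2,0,0],[-1,0,0],[0,0,0],[0,0,0]],"yaw":[0,0,0,0,0]}'; python3 -m inch '{"dp":[[0,0,0],[0,0,0],[0,0,0],[0,0,0],[-10,0,0],[-25,0,0],[-25,0,0],[-25,-10,0],[0,-30,0],[0,-35,0],[0,-35,0],[0,-35,0],[0,-35,0],[0,-15,0],[0,-5,0],[0,0,0],[0,0,0],[0,0,0]],"yaw":[0,0,0,0,0,0,0,0,0,0,0,0,0,0,0,0,0,0]}' 56; python3 - <<'E'
from rig import bot
import cv2,numpy as np
from h import *
T=bot.capture("top");C=bot.capture("side")
cv2.imwrite("pics/f_top.png",T["color"][:,:,::-1]);cv2.imwrite("pics/f_side.png",cv2.resize(C["color"][:,:,::-1][130:400,160:430],None,fx=2.2,fy=2.2))
# expected dimple positions, using camera y biases (side reads -3.3 mm, top +3.3 mm)
for n,x,y,z in(("one",.6208,.0047,.0847),("two",.6526,-.2151,.081),("three",.6379,.2342,.0785)):
    print(n,proj(C,[x,y-.0033,z]).round(1),proj(T,[x,y+.0033,z]).round(1))
E
```

```text
time_s: 41.3
position: [0.6379, 0.2342, 0.0649]
tcp_rot: [[0.0, 1.0, -0.002], [0.0, -0.002, -1.0], [-1.0, 0.0, -0.0]]
force: [-1.3, 0.7, 4.3]
opening: 0.359
time_s: 42.8
position: [0.4404, 0.2349, 0.1504]
tcp_rot: [[0.003, 1.0, -0.003], [0.001, -0.003, -1.0], [-1.0, 0.003, -0.001]]
force: [0.4, -0.6, -0.2]
opening: 0.64
one [251.5 232. ] [324.7 179.8]
two [252.6 169.6] [421.3 168.1]
three [225.9 315.2] [225.2 171.4]
```

View pics/f_top.png

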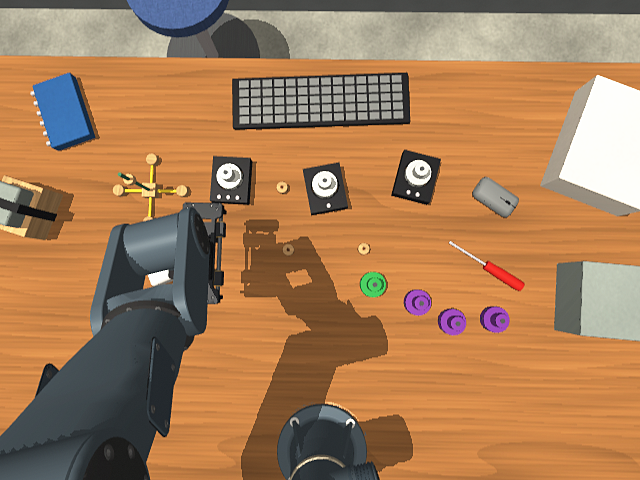

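View pics/f_side.png

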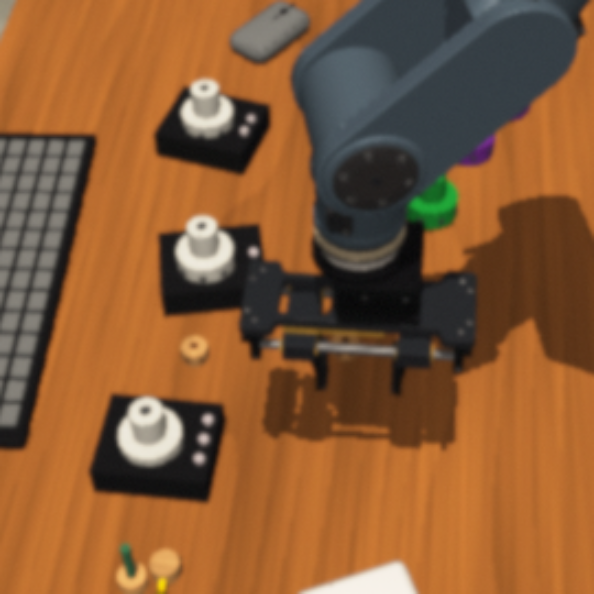

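```bash
python3 -c "
from rig import bot
print(bot.hand_in(),bot.read_state()['time_s'])"
```

```text
the job is handed in; nothing more can be done
the job is handed in; nothing more can be done
```

I lifted all three hubs first, then placed them in order: hollow in nest one, solid in nest two and shot-filled in nest three. The job was handed in at about 43 s of robot time, against the 72 s limit.

| Hub (start position) | Lifted weight | Nest | Pad movement | Final push, hub weight included |
|---|---|---|---|---|
| Middle, hollow | about 1.2 N | one | about 7 mm | about 19 N |
| Left, solid | about 3.2 N | two | about 10 mm | about 17 N |
| Right, shot-filled | about 5.7 N | three | about 12 mm | about 18.6 N |

- **Pressing:** each pad slid at a steady 8–9 N, then the force climbed at about 3 N/mm, which I took as the stop. I eased off before letting go each time.
- **Last pictures:** all three hubs stand upright in their nests, and the gripper is clear with no force on it. The spools, cross, mouse, screwdriver and the green and purple look-alikes look unmoved. The foam was partly hidden by the arm in the top view.
- **What disagreed:**
  - The two cameras differed by 5–7 mm in y. I used their mean, which the grips confirmed.
  - Nest one's pad moved about 7 mm, less than the stated minimum of 8 mm. The three movements fit the 8–14 mm range if the pads started 1–2.5 mm below their highest position, which I did not check separately.
  - A side force of up to about 4 N showed during the final presses.

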